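# Close the ingredient canister and snap its seal button down

## Robot

A 6-joint arm with a two-finger parallel gripper is mounted at the origin on the work surface. World frame = base frame: x ahead of the robot, y to its left, z up, the work surface at z = 0. Lengths are in m, angles in rad, forces in N, time in s.
With the tool pointing down it reaches from about 0.3 to 0.875 m from the base axis. Payload 6.4 kg.
Tool frame: the origin (TCP) lies at the very end of the fingers, on their centre line; the grasp point (between the pads) lies 19 mm behind it (arm.grip_point_offset is the distance from the TCP to the grasp point, in m); z points along the fingers, y is the line along which they close (so a half turn about z gives the same grasp; the last joint's range is limited). The gripper opens to 85 mm and grips with 20 to 120 N. Pads are 22 mm wide; open, the fingers measure 114 mm over their backs; the gripper's body (76 mm by 85 mm) begins 54 mm behind the grasp point. The pads swing forward as they close: fully open they stand 13 mm farther back than shut.
Start: joints at [0.99, 0.181, 1.607, -0, 1.354, -0.206], TCP at [0.21, 0.535, 0.231] pointing down, gripper open.
Joint ranges: [-2.99, 2.99], [-0.89, 2.07], [0.3, 2.58], [-1.14, 4.28], [0, 2.63], [-3.12, 3.12]. Speed limits (rad/s): [2.57, 2.57, 3.01, 3.14, 3.14, 3.14].

## Interface

Orientations are given as a rotation vector (axis times angle).
In Python, from rig import sensors, imaging, arm gives the robot as it stands.
- The arm moves only by the tool arm_command, never from a script. Its argument "increments" is a list of rows, each an object of numbers: "x", "y", "z": the shift along the world's x, y, z in mm; "rx", "ry", "rz": the turn, a rotation vector about the world's x, y, z in rad; "fingers": the finger opening in mm, from 0 to 85.4. A call has 1 to 12 rows; each row shifts and turns the commanded pose from where the row before left it; what a row does not reach is not made up. A row lasts 1/12 s, in which the tool goes at most 41.7 mm and 7.16 degrees, less where a joint would pass 70% of its speed; a pose out of reach is approached as far as the arm can. A call with a gripper value outside its range is refused whole. The fingers move at their own pace and stop on an object; "grip_force" is the grip in N (left out, the last holds). Time passes only in rows, so rows that do not move let the fingers close. It gives the time, the measured TCP pose, the force, the opening and the grip force at its end, in the units of the state.
- sensors.read_state(): the state, without advancing time (a new reading comes with each control period).
- imaging.grab_frame(name): name is "scene" or "top"; returns a dict with "pixels" (400x640x3 uint8, red, green, blue), "range_z" (400x640 float32, m along the optical axis (not along the pixel's ray), 0 where there is no reading), "fx", "fy", "cx", "cy" (pixels), "k1" (the pictures are not rectified: a ray, as slopes to the right and down, at radius r is drawn at 1 + k1 r^2 times it, then the intrinsics apply), "R" (3x3) and "t" (3): a world point X has camera coordinates R X + t. Camera axes: x right, y down, z forward; pixel columns grow to the right and rows downward; lengths in m; the calibration is good to about 2 mm. A picture is of the moment at which its call begins.
- arm.job_done(): hands the job in; it is judged then, once.
The state is a dict: "time": time; "joint_pos": joint angles; "dq": joint speeds; "effort": joint torques, N m; "eef_pos": TCP position; "orientation": TCP orientation; "wrist_force": force on the tool from outside, world axes, zero at the start; "torque": the same for the moment, N m; "gripper_width": opening from 0.0 (shut) to 1.0 (fully open); "grasp_force": force on a finger pad.
Only numpy, scipy, OpenCV 4.12 (cv2) and the standard library are available. Lean on these libraries where they do the work, as an engineer would, in place of code of your own. Each camera call takes 0.05 s, during which the arm holds its last target. There are 200 camera calls.

## Task

Close the open canister of cocoa beans: pick up its lid by the raised round button, set it squarely in the canister's mouth with the button still up, then press the button until it clicks through and stays down. Press no harder than that takes, do not shove the canister along the bench, and leave the closed canister, the bowl and the spatula alone.

Things in the scene. Friction and masses are not known exactly. Their poses are not given: they have to be found in the camera images.
- lid_mid (a point): The loose lid: white square plastic, 114 mm wide, 24 mm high without its button, 0.2 kg, lying upright on the bench. A plate 10 mm thick over a plug 91 mm square and 14 mm deep, the lowest 8 mm of which taper to 81 mm square. This point is on its middle axis, 12 mm above its underside and 12 mm below the plate's top face. x, y along the square's sides, z up.
- button_top (a point): Centre of the top face of the lid's push button, a dark grey upright cylinder 42 mm in diameter in the middle of the plate. Popped up, its top stands 22 mm above the plate, and is the lid's handle, to be gripped round its side. It moves straight down; when down, its top is 4 mm above the plate. z up.
- button (a joint): Travel of the button in m: 0 popped up, 0.018 fully down. Its over-centre spring resists up to a peak of about 10 N near 7 mm, then less and less; past 16.5 mm it snaps through, away from the finger, and stays down. Let go before that, it springs up again. More than 22 N between lid and canister (leaning on the button once it is down, or dropping the lid) cracks the plastic.
- canister: The open canister: clear square plastic, 112 mm wide, dark cocoa beans up to 85 mm, no lid, standing loose on the bench, about 1.2 kg. Origin at the centre of its underside, x, y along its sides, z up. How deep its seal goes before it wedges tight (see mouth) differs from canister to canister and cannot be seen.
- mouth (a point): Centre of the open canister's mouth, 148 mm above its underside. In it is a pale green silicone seal sleeve with a square opening 97 mm wide, top edge 159 to 162 mm above the underside. The lid's plug fits in it, the plate lies on its edge. About 6 N slide lid and sleeve down 1 to 14 mm, until they wedge tight and stay. So a press on the button sinks the lid before the button snaps.
- closed_canister: A bystander: a like canister with light brown almonds, its lid already on and button down, 112 mm wide and 166 mm high, loose. Origin at the centre of its underside, z up. The two canisters may stand either way round, left and right.
- bowl: A bystander: a small stainless steel bowl, 116 mm across and 52 mm high, loose. Origin at the centre of its underside.
- spatula: A bystander: a spatula with a red handle, 240 mm long, lying on the bench, loose. Origin at its underside, about the middle of its length.
Mind the look-alikes: they are no part of the job. What is shaped like the part that bears lid_mid but pink is not meant.

How it is judged:
By the outcome, as a careful person would: the job done as asked, in the order asked, and still so for the second after the job is handed in, with the robot touching nothing.
It also fails if it takes over 61 s, if anything falls off the work surface, if the arm or the gripper's body presses on something with over 40 N, if the wrist force passes 120 N, or if a joint passes its speed limit or range.

## Working session

There is one attempt and no reset: what is moved stays moved. The work goes in short steps, Python scripts to look and compute and a tool call to move; the robot and the scene stay as the last step left them, time stands still between calls to the robot, and variables do not carry over. Pictures are saved under pics/ and viewed, at most 10 in all, crops included, and the job is handed in when it is done.

Besides the shell and the picture viewer there is one more tool, called after "Emit:" by a JSON object that holds its "api" and its "payload", one argument or row to a line. arm_command: Moves the arm, as the interface text tells. Its arguments: {"type":"object","properties":{"increments":{"type":"array"},"grip_force":{"type":"number"}},"required":["increments"]}

```bash
mkdir -p pics && cat > h.py <<'E'
import numpy as np, cv2
from rig import sensors, imaging, arm
def grab(n):
    f=imaging.grab_frame(n); return f
def ray(f,u,v):
    K=np.array([[f['fx'],0,f['cx']],[0,f['fy'],f['cy']],[0,0,1.]])
    p=cv2.undistortPoints(np.array(np.c_[u,v],float).reshape(-1,1,2),K,np.array([f['k1'],0,0,0.]))[:,0]
    R=np.array(f['R']);t=np.array(f['t'])
    return -R.T@t, np.c_[p,np.ones(len(p))]@R   # origin, dirs with unit depth
def onplane(f,u,v,z):
    o,d=ray(f,u,v); return o+d*((z-o[2])/d[:,2])[:,None]
def cloud(f,m=None):
    r=f['range_z']; m=(r>0) if m is None else m&(r>0)
    v,u=np.nonzero(m); o,d=ray(f,u,v); return o+d*r[v,u][:,None],u,v
def save(n,img): cv2.imwrite('pics/'+n,np.ascontiguousarray(img[...,::-1]))
E
python3 - <<'E'
from h import *
for n in('scene','top'):
    f=grab(n); np.savez('f_%s.npz'%n,**f); save(n+'0.png',f['pixels'])
    print(n,f['fx'],f['k1'],(-np.array(f['R']).T@np.array(f['t'])).round(3))
print(sensors.read_state())
E
```

```text
scene 365.20042383682016 -0.08583594280024397 [ 1.201 -0.095  0.795]
top 477.6127393646707 -0.09454175491674748 [0.358 0.002 1.37 ]
{'time': 0.1, 'joint_pos': array([ 9.89717092e-01,  1.81491302e-01,  1.60790906e+00,  1.14598888e-06,
        1.35382298e+00, -2.06306464e-01]), 'dq': array([-0.0001799 , -0.00010866, -0.00061748, -0.00121969,  0.00060953,
       -0.00118753]), 'effort': array([-2.22758831e-04, -4.45880055e+01, -3.52240133e+01, -2.92710602e-04,
        4.09896587e-03,  5.01250156e-06]), 'eef_pos': array([0.21018825, 0.5346629 , 0.23045994]), 'orientation': array([-5.85136042e-01, -3.08598091e+00,  2.36437519e-03]), 'wrist_force': array([ 0.34622731, -0.49181743, -0.64137072]), 'torque': array([ 0.01858064, -0.00263279,  0.00094449]), 'grasp_force': 0.0, 'gripper_width': 0.9981868659306209}
```

View pics/scene0.png

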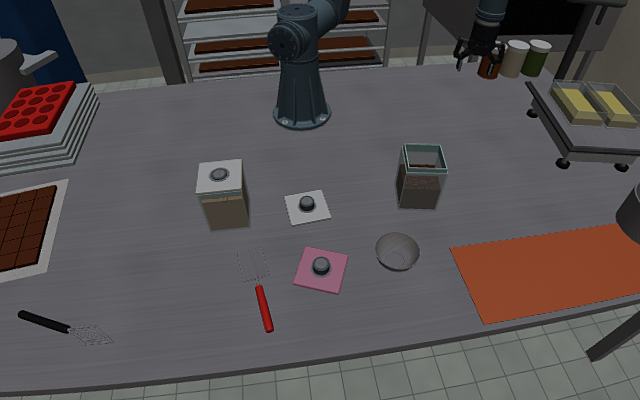

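View pics/top0.png

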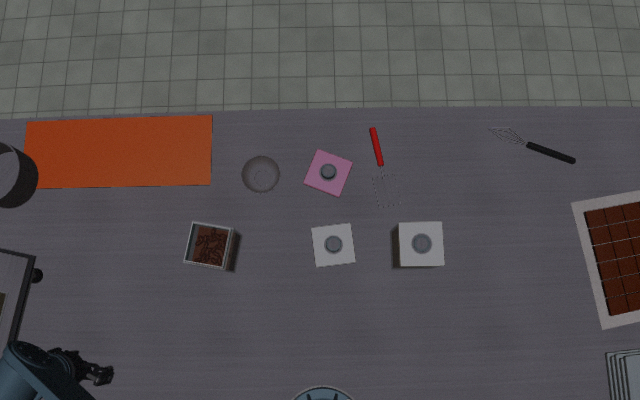

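Four things look like what I want:
- The loose white lid is at scene (307,205) and top (333,244).
- The pink look-alike lid is at scene (321,268) and top (328,172).
- The lid already on the almond canister is at scene (220,174) and top (421,243).
- The black-handled turner by the edge is not relevant.

I choose the white lid lying on the bench. The open cocoa canister is at scene (420,175) and top (210,245).

```bash
python3 - <<'E'
from h import *
f=dict(np.load('f_top.npz')); s=dict(np.load('f_scene.npz'))
def rect(f,m,z):
    c=max(cv2.findContours(m.astype(np.uint8),cv2.RETR_EXTERNAL,cv2.CHAIN_APPROX_NONE)[0],key=cv2.contourArea)[:,0]
    P=onplane(f,c[:,0],c[:,1],z)[:,:2]; r=cv2.minAreaRect((P*1000).astype(np.float32)); return r,c.mean(0)
def win(f,u0,v0,w):
    m=np.zeros(f['range_z'].shape,bool); m[v0-w:v0+w,u0-w:u0+w]=1; return m
for n,F,(u,v),zb in(('top',f,(333,244),0),('scene',s,(307,205),0)):
    hsv=cv2.cvtColor(F['pixels'],cv2.COLOR_RGB2HSV); g=F['pixels'].astype(int).min(2)
    w=win(F,u,v,32); P,U,V=cloud(F,w)
    m=w&(g>(135))&(hsv[...,1]<40); print(n,'lid',m.sum(),rect(F,m,.024))
    H=np.zeros(w.shape);H[V,U]=P[:,2]
    pl=(H>.018)&(H<.030); bt=(H>.037)&(H<.06)
    for k,mm in(('plate',pl),('btn',bt)):
        X=P[mm[V,U]]; print(k,len(X),np.median(X,0).round(4),X.mean(0).round(4))
        if len(X)>9: print(cv2.minAreaRect((X[:,:2]*1000).astype(np.float32)))
    # dark button by colour
    b=w&(g<115)&(H>.03); 
    if b.sum()>20: print('btncol',rect(F,b,.046))
    u,v=(210,245) if n=='top' else (422,175)
    w=win(F,u,v,45); P,U,V=cloud(F,w)
    H=np.zeros(w.shape);H[V,U]=P[:,2]
    px=F['pixels'].astype(int); gr=w&(px[...,1]-px[...,0]>8)&(px[...,1]>60)
    for k,mm in(('rim',(H>.13)&(H<.18)),('green',gr)):
        X=P[mm[V,U]]; print(k,mm.sum(),np.median(X,0).round(4) if len(X) else '',np.percentile(X[:,2],[5,50,95]).round(4) if len(X) else '')
        if mm.sum()>20: print(cv2.minAreaRect((X[:,:2]*1000).astype(np.float32)) if len(X) else '',rect(F,mm,.160))
a=cv2.resize(f['pixels'][205:285,170:250],(400,400),interpolation=cv2.INTER_NEAREST)
b=cv2.resize(f['pixels'][205:285,293:373],(400,400),interpolation=cv2.INTER_NEAREST)
save('crop1.png',np.hstack([a,b]))
E
```

```text
top lid 4 (((452.02923583984375, -71.42011260986328), (0.0, 0.0), 0.0), array([345., 262.]))
plate 1349 [ 0.5008 -0.0382  0.023 ] [ 0.502  -0.0385  0.0231]
((502.7769470214844, -38.36492156982422), (111.66657257080078, 114.28840637207031), 6.063014507293701)
btn 178 [ 0.5011 -0.0384  0.0447] [ 0.5011 -0.0383  0.0451]
((501.3412780761719, -38.52100372314453), (39.655548095703125, 39.64211654663086), 46.02943420410156)
btncol (((501.14361572265625, -36.94654846191406), (41.2393684387207, 41.470115661621094), 43.73038864135742), array([332.61904762, 244.04761905]))
rim 617 [0.49   0.2816 0.15  ] [0.136  0.15   0.1633]
((494.3314208984375, 287.1356506347656), (114.95539093017578, 113.21685028076172), 79.26866912841797) (((492.05157470703125, 282.4107971191406), (116.38417053222656, 111.96807861328125), 78.78724670410156), array([208.50595238, 245.3452381 ]))
green 1 [0.5076 0.3333 0.1642] [0.1642 0.1642 0.1642]
scene lid 852 (((505.5489807128906, -38.686607360839844), (111.17984771728516, 110.15769958496094), 5.995324611663818), array([306.49606299, 206.92913386]))
plate 1021 [ 0.5176 -0
[... 346 characters left out ...]
277344), (39.53268814086914, 49.30044937133789), 81.31488037109375), array([306.12195122, 202.58536585]))
rim 965 [0.5216 0.2816 0.1476] [0.1324 0.1476 0.1611]
((494.73577880859375, 287.3544921875), (113.31555938720703, 116.14437103271484), 78.49981689453125) (((510.3502502441406, 278.1285400390625), (116.70952606201172, 143.67880249023438), 78.33314514160156), array([423.25342466, 161.06849315]))
green 601 [0.4947 0.29   0.1513] [0.1338 0.1513 0.1612]
((403.87774658203125, 346.3392333984375), (131.5675811767578, 360.33087158203125), 57.34164047241211) (((505.16754150390625, 284.43450927734375), (108.39369201660156, 130.4637908935547), 77.87289428710938), array([424.86231884, 159.56521739]))
```

View pics/crop1.png

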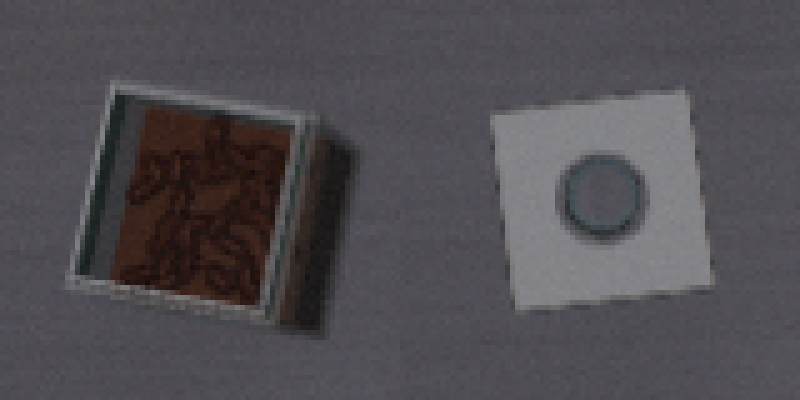

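The crop shows the white lid with its button up (right) and the open cocoa mouth with its sleeve (left). In world coordinates:
- **Lid:** centre is about (0.5015, -0.0385) with yaw +6°. The plate is at 23 mm and the button top at 45 mm, which matches the sizes given.
- **Mouth:** centre is about (0.4945, 0.2872) with yaw -11°. The width is about 114 mm and the rim is at 0.161 m.

Now I move over the lid.

Emit:
{"api": "arm_command", "payload": {
  "increments": [
    {"x": 12, "y": -24, "fingers": 85},
    {"x": 12, "y": -24},
    {"x": 12, "y": -24},
    {"x": 12, "y": -24},
    {"x": 12, "y": -24},
    {"x": 12, "y": -24},
    {"x": 12, "y": -24},
    {"x": 12, "y": -24},
    {"x": 12, "y": -24},
    {"x": 12, "y": -24},
    {"x": 12, "y": -24},
    {"x": 12, "y": -24}
  ]
}}

```text
schema error: expected keys x, y, z, rx, ry, rz, fingers
```

Emit:
{"api": "arm_command", "payload": {
  "increments": [
    {"x": 12, "y": -24},
    {"x": 12, "y": -24},
    {"x": 12, "y": -24},
    {"x": 12, "y": -24},
    {"x": 12, "y": -24},
    {"x": 12, "y": -24},
    {"x": 12, "y": -24},
    {"x": 12, "y": -24},
    {"x": 12, "y": -24},
    {"x": 12, "y": -24},
    {"x": 12, "y": -24},
    {"x": 12, "y": -22}
  ]
}}

```text
schema error: expected keys x, y, z, rx, ry, rz, fingers
```

Emit:
{"api": "arm_command", "payload": {
  "increments": [
    {"z": -25},
    {"z": -25},
    {"z": -25},
    {"z": -25},
    {"z": -20},
    {"z": -15},
    {"z": -5},
    {},
    {}
  ]
}}

```text
schema error: expected keys x, y, z, rx, ry, rz, fingers
```

All keys are required in every row.

Emit:
{"api": "arm_command", "payload": {
  "increments": [
    {"x": 20, "y": -38, "z": 0, "rx": 0, "ry": 0, "rz": 0, "fingers": 85},
    {"x": 20, "y": -38, "z": 0, "rx": 0, "ry": 0, "rz": 0, "fingers": 85},
    {"x": 18, "y": -36, "z": 0, "rx": 0, "ry": 0, "rz": 0, "fingers": 85},
    {"x": 18, "y": -36, "z": 0, "rx": 0, "ry": 0, "rz": 0, "fingers": 85},
    {"x": 18, "y": -36, "z": 0, "rx": 0, "ry": 0, "rz": 0, "fingers": 85},
    {"x": 18, "y": -36, "z": 0, "rx": 0, "ry": 0, "rz": 0, "fingers": 85},
    {"x": 18, "y": -36, "z": 0, "rx": 0, "ry": 0, "rz": 0, "fingers": 85},
    {"x": 18, "y": -36, "z": 0, "rx": 0, "ry": 0, "rz": 0, "fingers": 85}
  ]
}}

```text
time: 0.77
eef_pos: [0.3574, 0.2436, 0.2311]
orientation: [-0.585, -3.087, 0.0]
wrist_force: [1.2, -0.0, -0.6]
gripper_width: 0.998
grasp_force: 0.0
```

Emit:
{"api": "arm_command", "payload": {
  "increments": [
    {"x": 18, "y": -36, "z": 0, "rx": 0, "ry": 0, "rz": 0, "fingers": 85},
    {"x": 18, "y": -36, "z": 0, "rx": 0, "ry": 0, "rz": 0, "fingers": 85},
    {"x": 18, "y": -36, "z": 0, "rx": 0, "ry": 0, "rz": 0, "fingers": 85},
    {"x": 18, "y": -36, "z": 0, "rx": 0, "ry": 0, "rz": 0, "fingers": 85},
    {"x": 18, "y": -36, "z": 0, "rx": 0, "ry": 0, "rz": 0, "fingers": 85},
    {"x": 18, "y": -36, "z": 0, "rx": 0, "ry": 0, "rz": 0, "fingers": 85},
    {"x": 18, "y": -36, "z": 0, "rx": 0, "ry": 0, "rz": 0, "fingers": 85},
    {"x": 18, "y": -30, "z": 0, "rx": 0, "ry": 0, "rz": 0, "fingers": 85},
    {"x": 0, "y": 0, "z": 0, "rx": 0, "ry": 0, "rz": 0, "fingers": 85},
    {"x": 0, "y": 0, "z": 0, "rx": 0, "ry": 0, "rz": 0, "fingers": 85}
  ]
}}

```text
time: 1.6
eef_pos: [0.5014, -0.0381, 0.2306]
orientation: [-0.59, -3.084, -0.0]
wrist_force: [-0.5, 0.8, -0.9]
gripper_width: 0.996
grasp_force: 0.0
```

Emit:
{"api": "arm_command", "payload": {
  "increments": [
    {"x": 0, "y": 0, "z": -30, "rx": 0, "ry": 0, "rz": 0, "fingers": 85},
    {"x": 0, "y": 0, "z": -35, "rx": 0, "ry": 0, "rz": 0, "fingers": 85},
    {"x": 0, "y": 0, "z": -35, "rx": 0, "ry": 0, "rz": 0, "fingers": 85},
    {"x": 0, "y": 0, "z": -35, "rx": 0, "ry": 0, "rz": 0, "fingers": 85},
    {"x": 0, "y": 0, "z": -30, "rx": 0, "ry": 0, "rz": 0, "fingers": 85},
    {"x": 0, "y": 0, "z": -20, "rx": 0, "ry": 0, "rz": 0, "fingers": 85},
    {"x": 0, "y": 0, "z": -10, "rx": 0, "ry": 0, "rz": 0, "fingers": 85},
    {"x": 0, "y": 0, "z": -6, "rx": 0, "ry": 0, "rz": 0, "fingers": 85},
    {"x": 0, "y": 0, "z": 0, "rx": 0, "ry": 0, "rz": 0, "fingers": 85},
    {"x": 0, "y": 0, "z": 0, "rx": 0, "ry": 0, "rz": 0, "fingers": 85}
  ]
}}

```text
time: 2.43
eef_pos: [0.502, -0.0364, 0.0313]
orientation: [0.584, 3.085, -0.0]
wrist_force: [1.1, -0.0, 0.1]
gripper_width: 0.994
grasp_force: 0.0
```

Emit:
{"api": "arm_command", "payload": {
  "grip_force": 30,
  "increments": [
    {"x": 0, "y": 0, "z": 0, "rx": 0, "ry": 0, "rz": 0, "fingers": 60},
    {"x": 0, "y": 0, "z": 0, "rx": 0, "ry": 0, "rz": 0, "fingers": 50},
    {"x": 0, "y": 0, "z": 0, "rx": 0, "ry": 0, "rz": 0, "fingers": 46},
    {"x": 0, "y": 0, "z": 0, "rx": 0, "ry": 0, "rz": 0, "fingers": 46},
    {"x": 0, "y": 0, "z": 0, "rx": 0, "ry": 0, "rz": 0, "fingers": 46},
    {"x": 0, "y": 0, "z": 0, "rx": 0, "ry": 0, "rz": 0, "fingers": 46}
  ]
}}

```text
time: 2.93
eef_pos: [0.5014, -0.0367, 0.0305]
orientation: [0.585, 3.086, -0.0]
wrist_force: [-0.7, -0.9, -0.5]
gripper_width: 0.539
grasp_force: 0.0
```

```bash
python3 - <<'E'
from h import *
f=grab('scene'); save('near1.png',cv2.resize(f['pixels'][140:240,240:380],(784,560),interpolation=cv2.INTER_CUBIC))
E
```

```text
(no output)
```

View pics/near1.png

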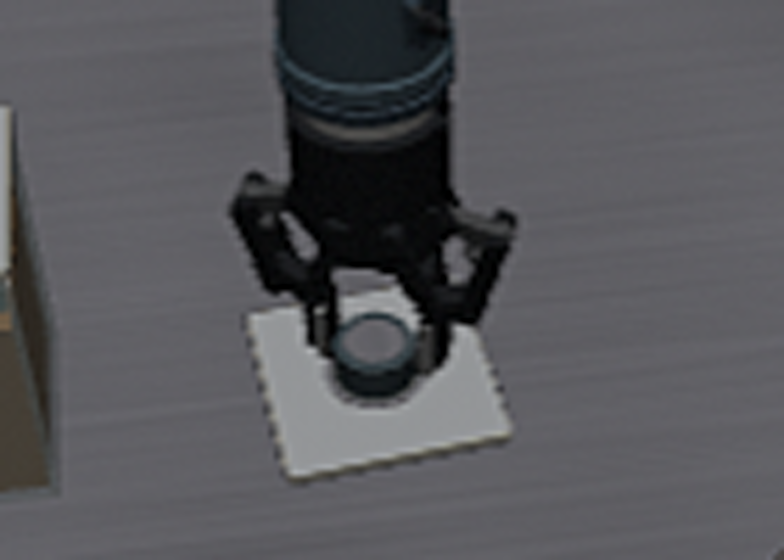

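The fingers straddle the button, which is at crop (375,345). I nudge, lower a little and grip.

Emit:
{"api": "arm_command", "payload": {
  "grip_force": 35,
  "increments": [
    {"x": 1, "y": -2, "z": -2, "rx": 0, "ry": 0, "rz": 0, "fingers": 46},
    {"x": 0, "y": 0, "z": -1, "rx": 0, "ry": 0, "rz": 0, "fingers": 46},
    {"x": 0, "y": 0, "z": 0, "rx": 0, "ry": 0, "rz": 0, "fingers": 43},
    {"x": 0, "y": 0, "z": 0, "rx": 0, "ry": 0, "rz": 0, "fingers": 38},
    {"x": 0, "y": 0, "z": 0, "rx": 0, "ry": 0, "rz": 0, "fingers": 36},
    {"x": 0, "y": 0, "z": 0, "rx": 0, "ry": 0, "rz": 0, "fingers": 36},
    {"x": 0, "y": 0, "z": 0, "rx": 0, "ry": 0, "rz": 0, "fingers": 36}
  ]
}}

```text
time: 3.57
eef_pos: [0.5021, -0.0387, 0.0272]
orientation: [-0.585, -3.086, 0.0]
wrist_force: [-0.5, -0.2, 0.1]
gripper_width: 0.471
grasp_force: 35.2
```

Emit:
{"api": "arm_command", "payload": {
  "increments": [
    {"x": 0, "y": 0, "z": 5, "rx": 0, "ry": 0, "rz": 0, "fingers": 36},
    {"x": 0, "y": 0, "z": 10, "rx": 0, "ry": 0, "rz": 0, "fingers": 36},
    {"x": 0, "y": 0, "z": 20, "rx": 0, "ry": 0, "rz": 0, "fingers": 36},
    {"x": 0, "y": 0, "z": 25, "rx": 0, "ry": 0, "rz": 0, "fingers": 36},
    {"x": 0, "y": 0, "z": 25, "rx": 0, "ry": 0, "rz": 0, "fingers": 36},
    {"x": 0, "y": 0, "z": 25, "rx": 0, "ry": 0, "rz": 0, "fingers": 36},
    {"x": 0, "y": 0, "z": 25, "rx": 0, "ry": 0, "rz": 0, "fingers": 36},
    {"x": 0, "y": 0, "z": 25, "rx": 0, "ry": 0, "rz": 0, "fingers": 36},
    {"x": 0, "y": 0, "z": 25, "rx": 0, "ry": 0, "rz": 0, "fingers": 36},
    {"x": 0, "y": 0, "z": 15, "rx": 0, "ry": 0, "rz": 0, "fingers": 36},
    {"x": 0, "y": 0, "z": 5, "rx": 0, "ry": 0, "rz": 0, "fingers": 36}
  ]
}}

```text
time: 4.48
eef_pos: [0.5038, -0.0389, 0.2363]
orientation: [0.584, 3.081, -0.001]
wrist_force: [0.7, 0.6, -1.7]
gripper_width: 0.476
grasp_force: 35.9
```

Emit:
{"api": "arm_command", "payload": {
  "increments": [
    {"x": -1, "y": 15, "z": 0, "rx": 0, "ry": 0, "rz": -0.03, "fingers": 36},
    {"x": -1, "y": 25, "z": 0, "rx": 0, "ry": 0, "rz": -0.03, "fingers": 36},
    {"x": -1, "y": 30, "z": 0, "rx": 0, "ry": 0, "rz": -0.03, "fingers": 36},
    {"x": -1, "y": 30, "z": 0, "rx": 0, "ry": 0, "rz": -0.03, "fingers": 36},
    {"x": -1, "y": 30, "z": 0, "rx": 0, "ry": 0, "rz": -0.03, "fingers": 36},
    {"x": -1, "y": 30, "z": 0, "rx": 0, "ry": 0, "rz": -0.03, "fingers": 36},
    {"x": -1, "y": 30, "z": 0, "rx": 0, "ry": 0, "rz": -0.03, "fingers": 36},
    {"x": 0, "y": 30, "z": 0, "rx": 0, "ry": 0, "rz": -0.03, "fingers": 36},
    {"x": 0, "y": 30, "z": 0, "rx": 0, "ry": 0, "rz": -0.03, "fingers": 36},
    {"x": 0, "y": 30, "z": 0, "rx": 0, "ry": 0, "rz": -0.03, "fingers": 36},
    {"x": 0, "y": 25, "z": 0, "rx": 0, "ry": 0, "rz": 0, "fingers": 36},
    {"x": 0, "y": 15, "z": 0, "rx": 0, "ry": 0, "rz": 0, "fingers": 36}
  ]
}}

```text
time: 5.48
eef_pos: [0.4941, 0.2839, 0.2315]
orientation: [-1.037, -2.964, 0.0]
wrist_force: [-1.1, -0.4, -1.7]
gripper_width: 0.477
grasp_force: 36.0
```

Emit:
{"api": "arm_command", "payload": {
  "increments": [
    {"x": 0, "y": 5, "z": 0, "rx": 0, "ry": 0, "rz": 0, "fingers": 36},
    {"x": 0, "y": 0, "z": 0, "rx": 0, "ry": 0, "rz": 0, "fingers": 36},
    {"x": 0, "y": 0, "z": 0, "rx": 0, "ry": 0, "rz": 0, "fingers": 36}
  ]
}}

```text
time: 5.73
eef_pos: [0.4949, 0.2857, 0.2317]
orientation: [-1.039, -2.964, 0.002]
wrist_force: [0.3, 1.1, -1.8]
gripper_width: 0.479
grasp_force: 36.0
```

```bash
python3 - <<'E'
from h import *
s=sensors.read_state(); print(s['eef_pos'],s['joint_pos'].round(2))
f=grab('scene'); save('near2.png',cv2.resize(f['pixels'][90:230,350:500],(600,560),interpolation=cv2.INTER_CUBIC))
for n in('scene','top'):
    F=f if n=='scene' else grab(n); np.savez('g_%s.npz'%n,**F)
    P,U,V=cloud(F); px=F['pixels'].astype(int)[V,U]
    m=(abs(P[:,0]-.495)<.09)&(abs(P[:,1]-.287)<.09)
    for k,z0,z1 in(('plate',.215,.232),('lidside',.199,.215),('rim',.155,.166)):
        q=m&(P[:,2]>z0)&(P[:,2]<z1)&(px.min(1)>60); X=P[q]
        print(n,k,q.sum(),np.median(X[:,2]) if q.any() else '',cv2.minAreaRect((X[:,:2]*1000).astype(np.float32)) if q.sum()>9 else '')
E
```

```text
[0.49490752 0.28574406 0.23171192] [ 0.32  0.17  1.61 -0.    1.35 -0.58]
scene plate 903 0.22674422424257012 ((498.80908203125, 284.8807373046875), (114.61067962646484, 116.14071655273438), 78.43399810791016)
scene lidside 8 0.2046811079012884 
scene rim 133 0.16016382665485318 ((495.81829833984375, 287.61541748046875), (103.78984832763672, 104.4449691772461), 78.45687866210938)
top plate 841 0.2279555542763816 ((495.5816955566406, 285.2109375), (116.37560272216797, 112.43538665771484), 79.09142303466797)
top lidside 0  
top rim 53 0.16073577719665066 ((483.3603515625, 238.95697021484375), (6.106306552886963, 98.49004364013672), 79.96214294433594)
```

View pics/near2.png

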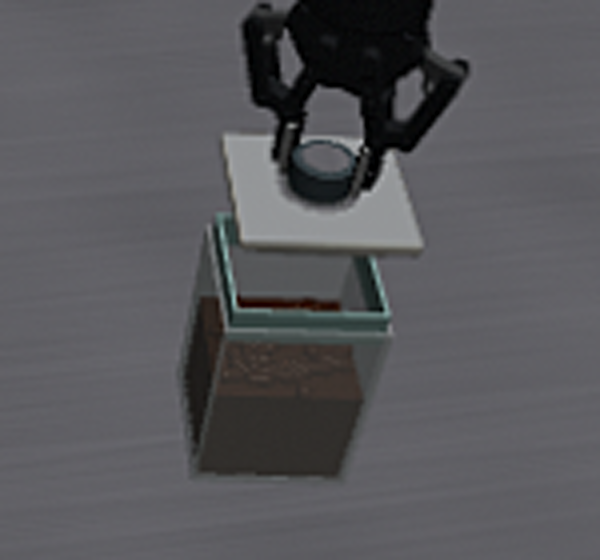

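The lid hangs level with its yaw matched to the mouth; the plate is at crop (330,195), over the mouth at (310,270). It needs a shift of about (-2, +2) mm. I descend carefully.

Emit:
{"api": "arm_command", "payload": {
  "increments": [
    {"x": -2, "y": 2, "z": -5, "rx": 0, "ry": 0, "rz": 0, "fingers": 36},
    {"x": 0, "y": 0, "z": -10, "rx": 0, "ry": 0, "rz": 0, "fingers": 36},
    {"x": 0, "y": 0, "z": -10, "rx": 0, "ry": 0, "rz": 0, "fingers": 36},
    {"x": 0, "y": 0, "z": -7, "rx": 0, "ry": 0, "rz": 0, "fingers": 36},
    {"x": 0, "y": 0, "z": -4, "rx": 0, "ry": 0, "rz": 0, "fingers": 36},
    {"x": 0, "y": 0, "z": 0, "rx": 0, "ry": 0, "rz": 0, "fingers": 36},
    {"x": 0, "y": 0, "z": 0, "rx": 0, "ry": 0, "rz": 0, "fingers": 36}
  ]
}}

```text
time: 6.42
eef_pos: [0.4931, 0.2883, 0.1958]
orientation: [-1.04, -2.964, 0.001]
wrist_force: [0.3, 0.5, -1.1]
gripper_width: 0.472
grasp_force: 36.0
```

Emit:
{"api": "arm_command", "payload": {
  "increments": [
    {"x": 0, "y": 0, "z": -2, "rx": 0, "ry": 0, "rz": 0, "fingers": 36},
    {"x": 0, "y": 0, "z": -2, "rx": 0, "ry": 0, "rz": 0, "fingers": 36},
    {"x": 0, "y": 0, "z": -2, "rx": 0, "ry": 0, "rz": 0, "fingers": 36},
    {"x": 0, "y": 0, "z": -2, "rx": 0, "ry": 0, "rz": 0, "fingers": 36},
    {"x": 0, "y": 0, "z": 0, "rx": 0, "ry": 0, "rz": 0, "fingers": 36}
  ]
}}

```text
time: 6.83
eef_pos: [0.4931, 0.2883, 0.1879]
orientation: [-1.04, -2.964, 0.001]
wrist_force: [0.4, 0.3, -1.5]
gripper_width: 0.477
grasp_force: 36.0
```

Emit:
{"api": "arm_command", "payload": {
  "increments": [
    {"x": 0, "y": 0, "z": -2, "rx": 0, "ry": 0, "rz": 0, "fingers": 36},
    {"x": 0, "y": 0, "z": -2, "rx": 0, "ry": 0, "rz": 0, "fingers": 36},
    {"x": 0, "y": 0, "z": 0, "rx": 0, "ry": 0, "rz": 0, "fingers": 36}
  ]
}}

```text
time: 7.08
eef_pos: [0.4931, 0.2883, 0.1838]
orientation: [-1.04, -2.964, 0.001]
wrist_force: [-0.4, 0.2, -1.9]
gripper_width: 0.476
grasp_force: 36.0
```

Emit:
{"api": "arm_command", "payload": {
  "increments": [
    {"x": 0, "y": 0, "z": -2, "rx": 0, "ry": 0, "rz": 0, "fingers": 36},
    {"x": 0, "y": 0, "z": -1, "rx": 0, "ry": 0, "rz": 0, "fingers": 36},
    {"x": 0, "y": 0, "z": 0, "rx": 0, "ry": 0, "rz": 0, "fingers": 36}
  ]
}}

```text
time: 7.33
eef_pos: [0.4931, 0.2883, 0.181]
orientation: [-1.04, -2.964, 0.001]
wrist_force: [0.3, 0.1, -2.3]
gripper_width: 0.475
grasp_force: 36.0
```

Emit:
{"api": "arm_command", "payload": {
  "increments": [
    {"x": 0, "y": 0, "z": -1, "rx": 0, "ry": 0, "rz": 0, "fingers": 36},
    {"x": 0, "y": 0, "z": -1, "rx": 0, "ry": 0, "rz": 0, "fingers": 36},
    {"x": 0, "y": 0, "z": 0, "rx": 0, "ry": 0, "rz": 0, "fingers": 36}
  ]
}}

```text
time: 7.58
eef_pos: [0.4932, 0.2883, 0.1791]
orientation: [-1.04, -2.964, 0.0]
wrist_force: [-0.2, -0.6, -1.6]
gripper_width: 0.48
grasp_force: 36.0
```

Emit:
{"api": "arm_command", "payload": {
  "increments": [
    {"x": 0, "y": 0, "z": -1, "rx": 0, "ry": 0, "rz": 0, "fingers": 36},
    {"x": 0, "y": 0, "z": 0, "rx": 0, "ry": 0, "rz": 0, "fingers": 36}
  ]
}}

```text
time: 7.75
eef_pos: [0.4932, 0.2883, 0.1781]
orientation: [-1.04, -2.964, 0.0]
wrist_force: [-0.5, 0.7, -2.3]
gripper_width: 0.476
grasp_force: 36.0
```

Emit:
{"api": "arm_command", "payload": {
  "increments": [
    {"x": 0, "y": 0, "z": -1, "rx": 0, "ry": 0, "rz": 0, "fingers": 36},
    {"x": 0, "y": 0, "z": 0, "rx": 0, "ry": 0, "rz": 0, "fingers": 36}
  ]
}}

```text
time: 7.92
eef_pos: [0.4932, 0.2883, 0.1771]
orientation: [-1.04, -2.964, 0.0]
wrist_force: [-0.0, -0.3, -2.2]
gripper_width: 0.474
grasp_force: 36.0
```

Emit:
{"api": "arm_command", "payload": {
  "increments": [
    {"x": 0, "y": 0, "z": -1, "rx": 0, "ry": 0, "rz": 0, "fingers": 36},
    {"x": 0, "y": 0, "z": 0, "rx": 0, "ry": 0, "rz": 0, "fingers": 36}
  ]
}}

```text
time: 8.08
eef_pos: [0.4932, 0.2883, 0.1761]
orientation: [-1.04, -2.964, 0.0]
wrist_force: [-0.5, -0.5, -1.5]
gripper_width: 0.483
grasp_force: 36.0
```

Emit:
{"api": "arm_command", "payload": {
  "increments": [
    {"x": 0, "y": 0, "z": -1, "rx": 0, "ry": 0, "rz": 0, "fingers": 36},
    {"x": 0, "y": 0, "z": 0, "rx": 0, "ry": 0, "rz": 0, "fingers": 36}
  ]
}}

```text
time: 8.25
eef_pos: [0.4932, 0.2883, 0.1751]
orientation: [-1.04, -2.964, 0.0]
wrist_force: [0.2, -1.0, -2.8]
gripper_width: 0.476
grasp_force: 36.0
```

Emit:
{"api": "arm_command", "payload": {
  "increments": [
    {"x": 0, "y": 0, "z": -1, "rx": 0, "ry": 0, "rz": 0, "fingers": 36},
    {"x": 0, "y": 0, "z": 0, "rx": 0, "ry": 0, "rz": 0, "fingers": 36}
  ]
}}

```text
time: 8.42
eef_pos: [0.4934, 0.2884, 0.1746]
orientation: [1.04, 2.964, 0.0]
wrist_force: [-1.5, -0.5, 1.1]
gripper_width: 0.477
grasp_force: 36.2
```

Contact is at the expected height. I release and lift clear.

Emit:
{"api": "arm_command", "payload": {
  "grip_force": 20,
  "increments": [
    {"x": 0, "y": 0, "z": 0, "rx": 0, "ry": 0, "rz": 0, "fingers": 44},
    {"x": 0, "y": 0, "z": 0, "rx": 0, "ry": 0, "rz": 0, "fingers": 50},
    {"x": 0, "y": 0, "z": 0, "rx": 0, "ry": 0, "rz": 0, "fingers": 60},
    {"x": 0, "y": 0, "z": 0, "rx": 0, "ry": 0, "rz": 0, "fingers": 66},
    {"x": 0, "y": 0, "z": 0, "rx": 0, "ry": 0, "rz": 0, "fingers": 66},
    {"x": 0, "y": 0, "z": 10, "rx": 0, "ry": 0, "rz": 0, "fingers": 66},
    {"x": 0, "y": 0, "z": 20, "rx": 0, "ry": 0, "rz": 0, "fingers": 66},
    {"x": 0, "y": 0, "z": 30, "rx": 0, "ry": 0, "rz": 0, "fingers": 40},
    {"x": 0, "y": 0, "z": 10, "rx": 0, "ry": 0, "rz": 0, "fingers": 0},
    {"x": 0, "y": 0, "z": 0, "rx": 0, "ry": 0, "rz": 0, "fingers": 0},
    {"x": 0, "y": 0, "z": 0, "rx": 0, "ry": 0, "rz": 0, "fingers": 0}
  ]
}}

```text
time: 9.33
eef_pos: [0.4936, 0.2885, 0.2448]
orientation: [1.04, 2.963, 0.002]
wrist_force: [-0.3, -1.1, -0.1]
gripper_width: 0.212
grasp_force: 0.0
```

```bash
cat > lid.py <<'E'
from h import *
import sys
s=sensors.read_state(); print(s['time'],s['eef_pos'].round(4),s['gripper_width'])
for n in('scene','top'):
    F=grab(n)
    if n=='scene': save(sys.argv[1],cv2.resize(F['pixels'][90:230,350:500],(600,560),interpolation=cv2.INTER_CUBIC))
    P,U,V=cloud(F); px=F['pixels'].astype(int)[V,U]
    m=(abs(P[:,0]-.495)<.08)&(abs(P[:,1]-.287)<.08)
    q=m&(P[:,2]>.15)&(P[:,2]<.178)&(px.min(1)>110); X=P[q]
    if len(X)>20:
        A=np.c_[X[:,:2]-[.495,.287],np.ones(len(X))]; c=np.linalg.lstsq(A,X[:,2],rcond=None)[0]
        print(n,'plate',len(X),'slopes,z',c.round(4),cv2.minAreaRect((X[:,:2]*1000).astype(np.float32)))
    r=np.hypot(P[:,0]-.495,P[:,1]-.287)<.018
    for z0,z1 in((.14,.205),): print(n,'button z pct',np.percentile(P[r&(P[:,2]>z0)&(P[:,2]<z1),2],[10,50,90]).round(4) if (r&(P[:,2]>z0)&(P[:,2]<z1)).any() else None)
    b=m&(P[:,2]>.182)&(P[:,2]<.2)
    if b.sum()>9: print('btn',cv2.minAreaRect((P[b][:,:2]*1000).astype(np.float32)))
E
python3 lid.py near3.png
```

```text
9.3333 [0.4936 0.2885 0.2448] 0.2119467004312978
scene plate 870 slopes,z [ 0.0034 -0.0092  0.1705] ((495.83404541015625, 288.1900939941406), (112.99715423583984, 115.9891357421875), 78.98724365234375)
scene button z pct [0.1812 0.1919 0.1938]
btn ((497.638916015625, 287.155029296875), (38.474239349365234, 36.9425163269043), 84.9881362915039)
top plate 853 slopes,z [-0.0014 -0.0058  0.1709] ((494.33612060546875, 287.60028076171875), (112.30199432373047, 111.3919677734375), 78.1984634399414)
top button z pct [0.1905 0.1934 0.1967]
btn ((504.68438720703125, 277.9292297363281), (40.134521484375, 14.889891624450684), 45.185447692871094)
```

View pics/near3.png

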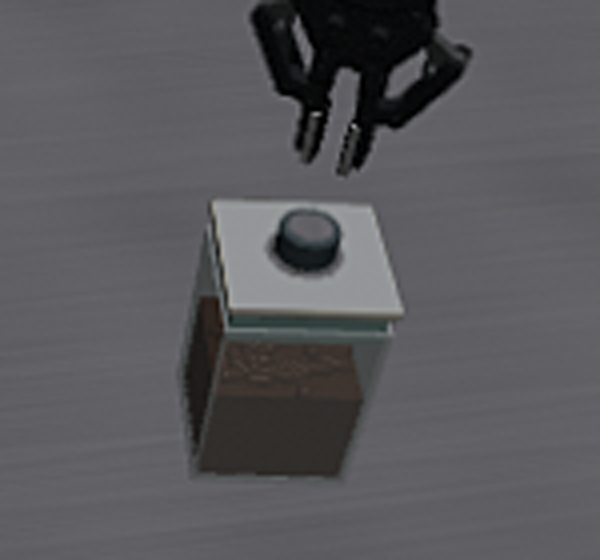

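The lid (crop 305,255) sits squarely and level in the sleeve with the button up at z ≈ 0.1925. I shut the fingers and approach the button top.

Emit:
{"api": "arm_command", "payload": {
  "increments": [
    {"x": 1, "y": 0, "z": 0, "rx": 0, "ry": 0, "rz": 0, "fingers": 0},
    {"x": 0, "y": 0, "z": 0, "rx": 0, "ry": 0, "rz": 0, "fingers": 0},
    {"x": 0, "y": 0, "z": -12, "rx": 0, "ry": 0, "rz": 0, "fingers": 0},
    {"x": 0, "y": 0, "z": -14, "rx": 0, "ry": 0, "rz": 0, "fingers": 0},
    {"x": 0, "y": 0, "z": -12, "rx": 0, "ry": 0, "rz": 0, "fingers": 0},
    {"x": 0, "y": 0, "z": -8, "rx": 0, "ry": 0, "rz": 0, "fingers": 0},
    {"x": 0, "y": 0, "z": 0, "rx": 0, "ry": 0, "rz": 0, "fingers": 0},
    {"x": 0, "y": 0, "z": 0, "rx": 0, "ry": 0, "rz": 0, "fingers": 0}
  ]
}}

```text
time: 10.1
eef_pos: [0.4939, 0.2882, 0.1974]
orientation: [-1.04, -2.963, 0.002]
wrist_force: [0.3, -0.3, -0.2]
gripper_width: -0.001
grasp_force: 0.0
```

Emit:
{"api": "arm_command", "payload": {
  "increments": [
    {"x": 0, "y": 0, "z": -2, "rx": 0, "ry": 0, "rz": 0, "fingers": 0},
    {"x": 0, "y": 0, "z": -1, "rx": 0, "ry": 0, "rz": 0, "fingers": 0},
    {"x": 0, "y": 0, "z": 0, "rx": 0, "ry": 0, "rz": 0, "fingers": 0}
  ]
}}

```text
time: 10.35
eef_pos: [0.4946, 0.2884, 0.1957]
orientation: [1.04, 2.964, 0.001]
wrist_force: [0.7, -0.6, 0.2]
gripper_width: -0.003
grasp_force: 0.0
```

Emit:
{"api": "arm_command", "payload": {
  "increments": [
    {"x": 0, "y": 0, "z": -1, "rx": 0, "ry": 0, "rz": 0, "fingers": 0},
    {"x": 0, "y": 0, "z": -1, "rx": 0, "ry": 0, "rz": 0, "fingers": 0},
    {"x": 0, "y": 0, "z": 0, "rx": 0, "ry": 0, "rz": 0, "fingers": 0}
  ]
}}

```text
time: 10.6
eef_pos: [0.4944, 0.2884, 0.1934]
orientation: [1.04, 2.964, 0.0]
wrist_force: [0.3, 0.3, 0.5]
gripper_width: 0.001
grasp_force: 0.3
```

Emit:
{"api": "arm_command", "payload": {
  "increments": [
    {"x": 0, "y": 0, "z": -1, "rx": 0, "ry": 0, "rz": 0, "fingers": 0},
    {"x": 0, "y": 0, "z": -1, "rx": 0, "ry": 0, "rz": 0, "fingers": 0},
    {"x": 0, "y": 0, "z": 0, "rx": 0, "ry": 0, "rz": 0, "fingers": 0}
  ]
}}

```text
time: 10.85
eef_pos: [0.4944, 0.2884, 0.1915]
orientation: [1.04, 2.964, 0.0]
wrist_force: [-1.0, -0.1, 4.0]
gripper_width: 0.002
grasp_force: 1.6
```

Emit:
{"api": "arm_command", "payload": {
  "increments": [
    {"x": 0, "y": 0, "z": -1, "rx": 0, "ry": 0, "rz": 0, "fingers": 0},
    {"x": 0, "y": 0, "z": -1, "rx": 0, "ry": 0, "rz": 0, "fingers": 0},
    {"x": 0, "y": 0, "z": 0, "rx": 0, "ry": 0, "rz": 0, "fingers": 0}
  ]
}}

```text
time: 11.1
eef_pos: [0.4944, 0.2884, 0.1892]
orientation: [1.04, 2.964, 0.0]
wrist_force: [-0.2, -0.2, 3.0]
gripper_width: -0.004
grasp_force: 1.6
```

Emit:
{"api": "arm_command", "payload": {
  "increments": [
    {"x": 0, "y": 0, "z": -1, "rx": 0, "ry": 0, "rz": 0, "fingers": 0},
    {"x": 0, "y": 0, "z": -1, "rx": 0, "ry": 0, "rz": 0, "fingers": 0},
    {"x": 0, "y": 0, "z": 0, "rx": 0, "ry": 0, "rz": 0, "fingers": 0}
  ]
}}

```text
time: 11.35
eef_pos: [0.4944, 0.2884, 0.1871]
orientation: [1.04, 2.964, 0.0]
wrist_force: [0.1, 0.7, 3.1]
gripper_width: 0.001
grasp_force: 1.6
```

Emit:
{"api": "arm_command", "payload": {
  "increments": [
    {"x": 0, "y": 0, "z": -1, "rx": 0, "ry": 0, "rz": 0, "fingers": 0},
    {"x": 0, "y": 0, "z": -1, "rx": 0, "ry": 0, "rz": 0, "fingers": 0},
    {"x": 0, "y": 0, "z": 0, "rx": 0, "ry": 0, "rz": 0, "fingers": 0}
  ]
}}

```text
time: 11.6
eef_pos: [0.4944, 0.2884, 0.1851]
orientation: [1.04, 2.964, 0.0]
wrist_force: [0.7, 0.3, 4.0]
gripper_width: 0.0
grasp_force: 1.5
```

Emit:
{"api": "arm_command", "payload": {
  "increments": [
    {"x": 0, "y": 0, "z": -1, "rx": 0, "ry": 0, "rz": 0, "fingers": 0},
    {"x": 0, "y": 0, "z": -1, "rx": 0, "ry": 0, "rz": 0, "fingers": 0},
    {"x": 0, "y": 0, "z": 0, "rx": 0, "ry": 0, "rz": 0, "fingers": 0}
  ]
}}

```text
time: 11.85
eef_pos: [0.4944, 0.2884, 0.1831]
orientation: [1.04, 2.964, 0.0]
wrist_force: [0.4, 0.5, 4.0]
gripper_width: -0.003
grasp_force: 1.7
```

Emit:
{"api": "arm_command", "payload": {
  "increments": [
    {"x": 0, "y": 0, "z": -1, "rx": 0, "ry": 0, "rz": 0, "fingers": 0},
    {"x": 0, "y": 0, "z": -1, "rx": 0, "ry": 0, "rz": 0, "fingers": 0},
    {"x": 0, "y": 0, "z": 0, "rx": 0, "ry": 0, "rz": 0, "fingers": 0}
  ]
}}

```text
time: 12.1
eef_pos: [0.4944, 0.2885, 0.1817]
orientation: [1.04, 2.964, 0.0]
wrist_force: [-1.4, -0.1, 6.5]
gripper_width: -0.002
grasp_force: 3.6
```

Emit:
{"api": "arm_command", "payload": {
  "increments": [
    {"x": 0, "y": 0, "z": -1, "rx": 0, "ry": 0, "rz": 0, "fingers": 0},
    {"x": 0, "y": 0, "z": -1, "rx": 0, "ry": 0, "rz": 0, "fingers": 0},
    {"x": 0, "y": 0, "z": 0, "rx": 0, "ry": 0, "rz": 0, "fingers": 0}
  ]
}}

```text
time: 12.35
eef_pos: [0.4943, 0.2885, 0.18]
orientation: [1.04, 2.964, 0.0]
wrist_force: [-3.2, -0.3, 9.3]
gripper_width: 0.001
grasp_force: 4.6
```

Emit:
{"api": "arm_command", "payload": {
  "increments": [
    {"x": 0, "y": 0, "z": -1, "rx": 0, "ry": 0, "rz": 0, "fingers": 0},
    {"x": 0, "y": 0, "z": 0, "rx": 0, "ry": 0, "rz": 0, "fingers": 0}
  ]
}}

```text
time: 12.52
eef_pos: [0.4943, 0.2885, 0.1791]
orientation: [1.04, 2.964, 0.0]
wrist_force: [-2.4, 0.5, 9.9]
gripper_width: 0.001
grasp_force: 4.9
```

Emit:
{"api": "arm_command", "payload": {
  "increments": [
    {"x": 0, "y": 0, "z": -1, "rx": 0, "ry": 0, "rz": 0, "fingers": 0},
    {"x": 0, "y": 0, "z": 0, "rx": 0, "ry": 0, "rz": 0, "fingers": 0}
  ]
}}

```text
time: 12.68
eef_pos: [0.4943, 0.2885, 0.1782]
orientation: [1.04, 2.964, 0.001]
wrist_force: [-2.8, -0.3, 10.3]
gripper_width: -0.004
grasp_force: 5.0
```

Emit:
{"api": "arm_command", "payload": {
  "increments": [
    {"x": 0, "y": 0, "z": -1, "rx": 0, "ry": 0, "rz": 0, "fingers": 0},
    {"x": 0, "y": 0, "z": 0, "rx": 0, "ry": 0, "rz": 0, "fingers": 0}
  ]
}}

```text
time: 12.85
eef_pos: [0.4942, 0.2885, 0.1772]
orientation: [1.04, 2.964, 0.0]
wrist_force: [-2.4, 0.8, 9.9]
gripper_width: 0.004
grasp_force: 4.9
```

Emit:
{"api": "arm_command", "payload": {
  "increments": [
    {"x": 0, "y": 0, "z": -1, "rx": 0, "ry": 0, "rz": 0, "fingers": 0},
    {"x": 0, "y": 0, "z": -1, "rx": 0, "ry": 0, "rz": 0, "fingers": 0},
    {"x": 0, "y": 0, "z": 0, "rx": 0, "ry": 0, "rz": 0, "fingers": 0}
  ]
}}

```text
time: 13.1
eef_pos: [0.4941, 0.2885, 0.1749]
orientation: [-1.04, -2.964, -0.0]
wrist_force: [-3.6, 0.2, 8.3]
gripper_width: -0.001
grasp_force: 4.3
```

Emit:
{"api": "arm_command", "payload": {
  "increments": [
    {"x": 0, "y": 0, "z": -1, "rx": 0, "ry": 0, "rz": 0, "fingers": 0},
    {"x": 0, "y": 0, "z": -1, "rx": 0, "ry": 0, "rz": 0, "fingers": 0},
    {"x": 0, "y": 0, "z": 0, "rx": 0, "ry": 0, "rz": 0, "fingers": 0}
  ]
}}

```text
time: 13.35
eef_pos: [0.494, 0.2885, 0.1725]
orientation: [-1.04, -2.964, 0.0]
wrist_force: [-1.7, 0.2, 6.4]
gripper_width: 0.003
grasp_force: 3.1
```

Emit:
{"api": "arm_command", "payload": {
  "increments": [
    {"x": 0, "y": 0, "z": -1, "rx": 0, "ry": 0, "rz": 0, "fingers": 0},
    {"x": 0, "y": 0, "z": 0, "rx": 0, "ry": 0, "rz": 0, "fingers": 0}
  ]
}}

```text
time: 13.52
eef_pos: [0.494, 0.2885, 0.1713]
orientation: [-1.04, -2.964, 0.0]
wrist_force: [-1.7, 0.8, 4.1]
gripper_width: -0.006
grasp_force: 2.3
```

Emit:
{"api": "arm_command", "payload": {
  "increments": [
    {"x": 0, "y": 0, "z": -1, "rx": 0, "ry": 0, "rz": 0, "fingers": 0},
    {"x": 0, "y": 0, "z": 0, "rx": 0, "ry": 0, "rz": 0, "fingers": 0}
  ]
}}

```text
time: 13.68
eef_pos: [0.4939, 0.2885, 0.1699]
orientation: [-1.04, -2.964, 0.0]
wrist_force: [-0.5, 1.4, 2.5]
gripper_width: 0.003
grasp_force: 1.4
```

Emit:
{"api": "arm_command", "payload": {
  "increments": [
    {"x": 0, "y": 0, "z": -0.5, "rx": 0, "ry": 0, "rz": 0, "fingers": 0},
    {"x": 0, "y": 0, "z": 0, "rx": 0, "ry": 0, "rz": 0, "fingers": 0}
  ]
}}

```text
time: 13.85
eef_pos: [0.494, 0.2883, 0.1693]
orientation: [-1.04, -2.964, 0.001]
wrist_force: [-0.3, 0.8, 1.9]
gripper_width: -0.003
grasp_force: 1.0
```

Emit:
{"api": "arm_command", "payload": {
  "increments": [
    {"x": 0, "y": 0, "z": -0.5, "rx": 0, "ry": 0, "rz": 0, "fingers": 0},
    {"x": 0, "y": 0, "z": 0, "rx": 0, "ry": 0, "rz": 0, "fingers": 0}
  ]
}}

```text
time: 14.02
eef_pos: [0.4942, 0.2882, 0.1689]
orientation: [-1.04, -2.964, 0.001]
wrist_force: [-0.4, -0.1, 1.0]
gripper_width: -0.002
grasp_force: 0.7
```

Emit:
{"api": "arm_command", "payload": {
  "increments": [
    {"x": 0, "y": 0, "z": -0.5, "rx": 0, "ry": 0, "rz": 0, "fingers": 0},
    {"x": 0, "y": 0, "z": 0, "rx": 0, "ry": 0, "rz": 0, "fingers": 0}
  ]
}}

```text
time: 14.18
eef_pos: [0.4942, 0.2882, 0.1685]
orientation: [-1.04, -2.964, 0.001]
wrist_force: [-0.6, 0.1, 0.8]
gripper_width: -0.004
grasp_force: 0.4
```

Emit:
{"api": "arm_command", "payload": {
  "increments": [
    {"x": 0, "y": 0, "z": -0.3, "rx": 0, "ry": 0, "rz": 0, "fingers": 0},
    {"x": 0, "y": 0, "z": 0, "rx": 0, "ry": 0, "rz": 0, "fingers": 0}
  ]
}}

```text
time: 14.35
eef_pos: [0.4943, 0.2882, 0.1683]
orientation: [-1.04, -2.964, 0.001]
wrist_force: [-0.1, -0.6, 0.7]
gripper_width: -0.002
grasp_force: 0.3
```

Grasp force is still slightly above zero, so contact persists and the button hasn't snapped yet.

Emit:
{"api": "arm_command", "payload": {
  "increments": [
    {"x": 0, "y": 0, "z": -0.3, "rx": 0, "ry": 0, "rz": 0, "fingers": 0},
    {"x": 0, "y": 0, "z": 0, "rx": 0, "ry": 0, "rz": 0, "fingers": 0}
  ]
}}

```text
time: 14.52
eef_pos: [0.4943, 0.2882, 0.168]
orientation: [1.04, 2.964, -0.0]
wrist_force: [-0.2, -0.2, 0.7]
gripper_width: -0.0
grasp_force: 0.1
```

Emit:
{"api": "arm_command", "payload": {
  "increments": [
    {"x": 0, "y": 0, "z": -0.3, "rx": 0, "ry": 0, "rz": 0, "fingers": 0},
    {"x": 0, "y": 0, "z": 0, "rx": 0, "ry": 0, "rz": 0, "fingers": 0}
  ]
}}

```text
time: 14.68
eef_pos: [0.4943, 0.2883, 0.1678]
orientation: [1.04, 2.964, -0.0]
wrist_force: [-0.1, 0.7, -1.0]
gripper_width: 0.0
grasp_force: 0.0
```

Contact is lost, so it has probably snapped. One more light touch, then lift and look.

Emit:
{"api": "arm_command", "payload": {
  "increments": [
    {"x": 0, "y": 0, "z": -0.3, "rx": 0, "ry": 0, "rz": 0, "fingers": 0},
    {"x": 0, "y": 0, "z": 0, "rx": 0, "ry": 0, "rz": 0, "fingers": 0}
  ]
}}

```text
time: 14.85
eef_pos: [0.4943, 0.2883, 0.1675]
orientation: [1.04, 2.964, -0.0]
wrist_force: [-0.8, -0.1, -0.1]
gripper_width: 0.0
grasp_force: 0.0
```

Emit:
{"api": "arm_command", "payload": {
  "increments": [
    {"x": 0, "y": 0, "z": 5, "rx": 0, "ry": 0, "rz": 0, "fingers": 0},
    {"x": 0, "y": 0, "z": 20, "rx": 0, "ry": 0, "rz": 0, "fingers": 0},
    {"x": 0, "y": 0, "z": 30, "rx": 0, "ry": 0, "rz": 0, "fingers": 0},
    {"x": 0, "y": 0, "z": 30, "rx": 0, "ry": 0, "rz": 0, "fingers": 0},
    {"x": 0, "y": 0, "z": 0, "rx": 0, "ry": 0, "rz": 0, "fingers": 0},
    {"x": 0, "y": 0, "z": 0, "rx": 0, "ry": 0, "rz": 0, "fingers": 0}
  ]
}}

```text
time: 15.35
eef_pos: [0.4957, 0.2889, 0.2555]
orientation: [1.038, 2.96, 0.005]
wrist_force: [0.1, -1.0, -0.2]
gripper_width: -0.003
grasp_force: 0.0
```

```bash
python3 lid.py near4.png
```

```text
15.35 [0.4957 0.2889 0.2555] -0.0033151037261409918
scene plate 934 slopes,z [ 0.002  -0.0078  0.1611] ((494.95172119140625, 288.1443176269531), (112.8551254272461, 115.34410858154297), 78.95304870605469)
scene button z pct [0.1646 0.1658 0.1673]
top plate 901 slopes,z [-0.0038  0.0024  0.1615] ((492.32940673828125, 278.2376403808594), (92.84980010986328, 112.25988006591797), 79.23583984375)
top button z pct [0.1634 0.1661 0.1694]
```

View pics/near4.png

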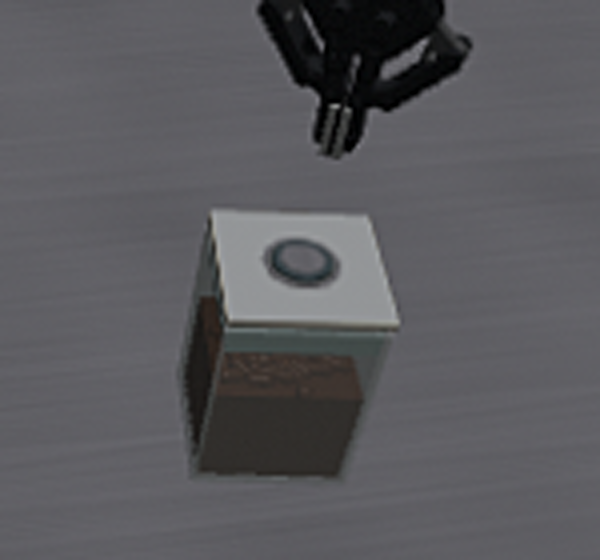

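The button at crop (303,262) is down: its top is at 0.166 and the plate at 0.1613, a difference of 4 to 5 mm. The lid is level and square, and the canister hasn't moved (base corners unchanged). I hand in.

```bash
python3 -c "
from rig import arm
print(arm.job_done())"
```

```text
the job is handed in; nothing more can be done
None
```

The cocoa canister is closed: the lid sits square and level, its button clicked down and stayed down at about 10 N peak, the canister did not visibly move, and the job was handed in at about 15 s.

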